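# Hang a rinsed return bend to dry and start the blower on third speed

### The job

Hang the rinsed copper return bend astride the pipe bar of the drying stand, crown up and square across the middle of the bar in front of the blower's mouth; set it down on the bar, do not drop it. Then set the blower's unmarked speed selector to third speed: turn it fully back anticlockwise to its end stop, which is off, and come forward three clicks. Last, flick the toggle on the black plate over to on (away from you), and leave the other fittings where they lie.

Things in the scene. Friction and masses are not known exactly. Their poses are not given: they have to be found in the camera images.
- bend: Copper 180-degree return bend, the only U-shaped fitting: 28 mm tube, legs at 78 mm centres (50 mm clear between), 133 mm tall, 0.18 to 0.29 kg. Starts standing on its two open ends, crown up. Origin: midway between the ends, on the underside; z up through the crown, y from leg to leg, x across the tube at the crown. The legs are straight for 80 mm. Hung on the bar it stays upright by itself.
- bend_crown (a point): Top of the outside of the bend's crown, 133 mm above its open ends. The tube is 28 mm thick there; a grip along the bend's x with the fingertips not lower than 20 mm below this point stays clear of the bar when the bend is set down.
- bend_seat (a point): Underside (inside) of the bend's crown, at its middle, 105 mm above its open ends and 28 mm below bend_crown: the spot that rests on the bar.
- stand: Drying stand, fixed: a level bar of 21 mm galvanised pipe between two pipe uprights 280 mm apart (31 mm elbows at the corners), over a shallow drip tray, with a grey snail-shaped blower 210 mm tall on its -y side, whose mouth, 90 mm wide and 150 mm from the bar, blows to +y across the bar's middle. Origin: on the bench under the middle of the bar; x along the bar, z up.
- bar_mid (a point): Centre of the bar (on the pipe's axis) midway between the uprights, 155 mm above the bench; x along the bar. The top of the pipe is 10.5 mm above it.
- control_box: Grey steel blower control box, fixed, 134 x 204 x 85 mm. Origin: centre of its underside; its front (-x) faces the robot. On top: on the +y half (48 mm from the centre) the selector on a blank square metal plate, on the -y half (52 mm from the centre) the toggle on a black bakelite plate 114 x 70 x 4 mm.
- selector (a joint): Angle of the blower's speed selector, rad, growing clockwise seen from above: 0 at the anticlockwise end stop (off), then a spring detent each 30 degrees: 0.524, 1.047, 1.571 (third click) and 2.094, the clockwise end stop. Starts in any detent but off. About 0.1 N m turns it over a click; let go, it falls into the nearest detent.
- selector_grip (a point): On the selector's vertical axis, 31 mm above its metal plate (120 mm above the bench): height for the TCP to grip. Black blade 13 mm thick, 45 mm long, 38 mm tall over the plate, on a round skirt 44 mm across and 8 mm high. Turns with it: x along the blade to its narrower nose, which points 60 degrees anticlockwise of the box's +x at the off stop and along +x at 1.047.
- toggle (a joint): Angle of the toggle, rad: 0 off (bat leaning 17 degrees to the box's -x), 0.6 on (leaning 17 degrees to +x). It snaps over centre at 0.3 and stays; about 1.5 N at the tip moves it.
- toggle_tip (a point): Tip of the toggle's round black bat, 10 mm thick; it stands 25 mm out of the black plate and swings about an axis 1 mm below the plate's top, along the box's y. The plate's top is 89 mm above the bench.
- elbow: Bystander: brass street elbow 47 mm tall, standing on its socket end. Origin: centre of its underside.
- cross: Bystander: galvanised cross fitting, four arms, 72 mm across and 33 mm tall, lying flat. Origin: centre of its underside.
- escutcheon: Bystander: white porcelain escutcheon, a domed ring 120 mm across and 13 mm tall, lying flat. Origin: centre of its underside.
Things that resemble listed ones, but are neither listed nor needed, are in the scene too. Of the things shaped like the bend, the copper one is meant.

How it is judged:
By the outcome, as a careful person would: the job done as asked, in the order asked, and still so for the second after the job is handed in, with the robot touching nothing.
It also fails if it takes over 58 s, if anything falls off the work surface, if the arm or the gripper's body presses on something with over 40 N, if the wrist force passes 120 N, or if a joint passes its speed limit or range.

### The arm

A 6-joint arm with a two-finger parallel gripper is mounted at the origin on the work surface. World frame = base frame: x ahead of the robot, y to its left, z up, the work surface at z = 0. Lengths are in mm, angles in degrees, forces in N, time in s.
With the tool pointing down it reaches from about 350 to 850 mm from the base axis. Payload 8.1 kg.
Tool frame: the origin (TCP) lies between the finger pads, 19 mm behind the fingertips; this is the grasp point; z points along the fingers, y is the line along which they close (so a half turn about z gives the same grasp; the last joint's range is limited). The gripper opens to 85 mm and grips with 20 to 120 N. Pads are 22 mm wide; open, the fingers measure 114 mm over their backs; the gripper's body (76 mm by 85 mm) begins 54 mm behind the grasp point. The pads swing forward as they close: fully open they stand 13 mm farther back than shut.
Start: joints at [-79.492, 7.471, 85.268, -0, 87.261, -4.893], TCP at [159.365, -578.453, 249.992] pointing down, gripper open.
Joint ranges: [-169.43, 169.43], [-51.17, 129.36], [1.28, 143.12], [-76.62, 256.62], [0, 156.53], [-152.29, 152.29]. Speed limits (degrees/s): [136.94, 136.94, 159.86, 180, 180, 180].

### API

Orientations are given as [roll, pitch, yaw] about the fixed x, y, z axes, in that order (R = Rz(yaw) Ry(pitch) Rx(roll)).
In Python, from bench import sense, viewer, order gives the robot as it stands.
- The arm moves only by the tool carry_out, never from a script. Its argument "increments" is one flat list of numbers, 7 for each row, row after row: the shift along the tool's x, y, z as a fraction of full scale, then the turn, a rotation vector about the tool's x, y, z as a fraction of full scale, then the opening, from -1 (shut) to 1 (fully open). A call has exactly 10 rows; each row is the pose to reach, as a shift and turn from the pose commanded when the call began, along the tool's axes at that moment, turning the shorter way round; what a row does not reach only later rows make up. Full scale, the value 1, is 400 mm for a shift and 2 pi rad for a turn. A row lasts 1/8 s, in which the tool goes at most 62.5 mm and 10.7 degrees, less where a joint would pass 70% of its speed; a pose out of reach is approached as far as the arm can. A call with a number of a shift or a turn outside -1 to 1 is refused whole. A call with a gripper value outside its range is refused whole. The fingers move at their own pace and stop on an object; "force" is the grip in N (left out, the last holds). Time passes only in rows, so rows that repeat a pose let the fingers close, or fill a call up. It gives the time, the measured TCP pose, the force, the opening and the grip force at its end, in the units of the state.
- sense(): the state, without advancing time (a new reading comes with each control period).
- viewer.snapshot(name): name is "scene" or "top" or "wrist"; returns the picture (420x560x3 uint8, red, green, blue); there is no depth.
- viewer.get_calibration(name): a dict with "fx", "fy", "cx", "cy" (pixels), "R" (3x3) and "t" (3): a world point X has camera coordinates R X + t. Camera axes: x right, y down, z forward; pixel columns grow to the right and rows downward; lengths in mm; the calibration is good to about 2 mm. The wrist camera is an equidistant fisheye: a pixel r from the principal point sees the ray r / f radians off the axis. A picture is of the moment at which its call begins: read the wrist's pose just before it. get_calibration takes no time and is no camera call; for the wrist camera it gives the pose at the moment of the call.
- order.hand_in(): hands the job in; it is judged then, once.
The state is a dict: "time": time; "joint_pos": joint angles; "qd": joint speeds; "joint_efforts": joint torques, N m; "tool_pos": TCP position; "tcp_rot": TCP orientation; "ft_force": force on the tool from outside, world axes, zero at the start; "wrist_torque": the same for the moment, N m; "finger_gap": finger opening in mm; "grip_force": force on a finger pad.
Only numpy, scipy, OpenCV 4.12 (cv2) and the standard library are available. Lean on these libraries where they do the work, as an engineer would, in place of code of your own. Each camera call takes 0.05 s, during which the arm holds its last target. There are 200 camera calls.

## Working session

There is one attempt and no reset: what is moved stays moved. The work goes in short steps, Python scripts to look and compute and a tool call to move; the robot and the scene stay as the last step left them, time stands still between calls to the robot, and variables do not carry over. Pictures are saved under pics/ and viewed, at most 10 in all, crops included, and the job is handed in when it is done.

Besides the shell and the picture viewer there is one more tool, called after "Request:" as name(argument=value, ...), one argument or row to a line, values as JSON. carry_out: Moves the arm, as the interface text tells. Its arguments: {"type":"object","properties":{"increments":{"type":"array"},"force":{"type":"number"}},"required":["increments"]}

```bash
mkdir -p pics; ls
cat > h.py <<'E'
import numpy as np, cv2
from bench import sense, viewer, order
def snap(n,f=None):
    im=viewer.snapshot(n)
    if f: cv2.imwrite('pics/'+f,cv2.cvtColor(im,cv2.COLOR_RGB2BGR))
    return im
def ray(c,u,v):
    R=np.array(c['R']);t=np.array(c['t'])
    d=R.T@np.array([(u-c['cx'])/c['fx'],(v-c['cy'])/c['fy'],1.]); return -R.T@t,d
def onz(c,u,v,z):
    o,d=ray(c,u,v); return (o+d*(z-o[2])/d[2]).round(1)
def proj(c,X):
    p=np.array(c['R'])@np.array(X,float)+np.array(c['t']); return (c['fx']*p[0]/p[2]+c['cx'],c['fy']*p[1]/p[2]+c['cy'])
E
python3 - <<'E'
from h import *
a=snap('top','top.png');b=snap('scene','scene.png')
for n in('top','scene'):
    c=viewer.get_calibration(n);print(n,c)
print(sense())
E
```

```text
pics
top {'fx': 536.9275331107976, 'fy': 536.9275331107976, 'cx': 270.18801013993595, 'cy': 218.95254423699933, 'R': array([[ 0.02065834, -0.99971138, -0.01226336],
       [-0.99680068, -0.01964782, -0.0774749 ],
       [ 0.07721159,  0.01382463, -0.99691888]]), 't': array([  72.24570617,  603.17408347, 1260.55684123])}
scene {'fx': 386.2041731563076, 'fy': 386.2041731563076, 'cx': 279.1502799004981, 'cy': 207.2072366360921, 'R': array([[ 0.57213263,  0.81999984,  0.01626378],
       [ 0.50567638, -0.33707089, -0.79415024],
       [-0.64572103,  0.46258348, -0.60750381]]), 't': array([-400.06445565, -198.01984656, 1216.03563575])}
{'time': 0.1, 'joint_pos': array([-7.94920366e+01,  7.51179931e+00,  8.53221101e+01, -1.04303918e-04,
        8.72617972e+01, -4.89172996e+00]), 'qd': array([-0.06122078, -0.1280458 , -0.09152788, -0.00133695, -0.05673472,
        0.01780689]), 'joint_efforts': array([ 1.20329729e-03, -5.70952570e+01, -5.01940978e+01, -1.92695234e-04,
        8.09948804e-03, -4.66503423e-05]), 'tool_pos': array([ 159.28114547, -577.99692241,  249.04759929]), 'tcp_rot': array([-1.79904633e+02, -8.05739997e-03,  1.53996918e+01]), 'ft_force': array([0.45172477, 0.18551656, 0.18956212]), 'wrist_torque': array([ 0.06338884,  0.00633708, -0.00618989]), 'grip_force': 0.0, 'finger_gap': 85.40312673186004}
```

View pics/top.png

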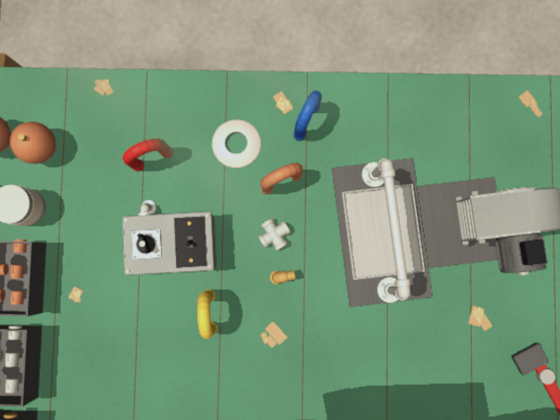

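View pics/scene.png

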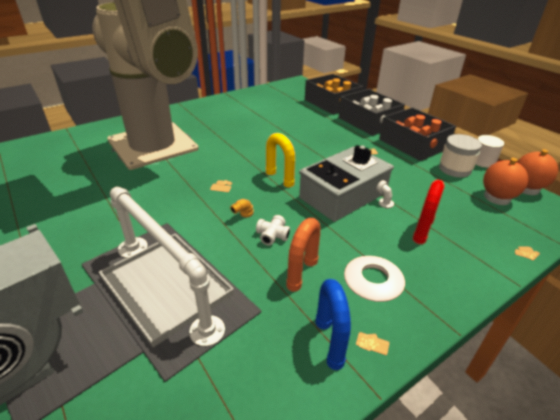

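The top view shows the copper bend at about (282,178), the bar from (387,168) to (402,290), the box centred at (168,243), the selector at (147,243) and the toggle at (192,242). The scene view shows the same layout, with the copper bend at about (305,250). Next I'll measure these and enlarge the details.

Run:
```python
from h import *
T=viewer.get_calibration('top');S=viewer.get_calibration('scene')
a=cv2.cvtColor(cv2.imread('pics/top.png'),cv2.COLOR_BGR2RGB);b=cv2.cvtColor(cv2.imread('pics/scene.png'),cv2.COLOR_BGR2RGB)
def cop(im,x0,y0,x1,y1):
    h=cv2.cvtColor(im,cv2.COLOR_RGB2HSV);m=((h[...,0]<16)&(h[...,1]>110)&(h[...,2]>80)).astype(np.uint8)
    k=np.zeros_like(m);k[y0:y1,x0:x1]=m[y0:y1,x0:x1];return k
m=cop(a,255,155,310,200);ys,xs=np.nonzero(m);print('top bend',xs.min(),xs.max(),ys.min(),ys.max(),len(xs),cv2.minAreaRect(np.c_[xs,ys].astype(np.float32)))
m2=cop(b,280,210,330,295);ys2,xs2=np.nonzero(m2);print('scene bend',xs2.min(),xs2.max(),ys2.min(),ys2.max(),len(xs2))
for n,p in dict(bar1=(388,168,155),bar2=(402,290,155)).items(): print(n,onz(T,*p))
def box(corners,z):
    for p in corners: print('box',onz(T,*p,z))
box([(124,215),(213,212),(215,269),(125,274)],85)
print('sel',onz(T,146,243,125),'tog',onz(T,192,242,112))
print('bend c',onz(T,282,178,119))
A=cv2.resize(a[205:280,115:225],None,fx=5,fy=5,interpolation=2)
B=cv2.resize(a[150:205,250:310],None,fx=4,fy=4,interpolation=2)
C=cv2.resize(b[135:220,290:400],None,fx=4,fy=4,interpolation=2)
A=A[:,:550];M=np.zeros((600,800,3),np.uint8);M[:375,:550]=A;M[:220,555:795]=B[:220,:240]
C=cv2.resize(b[140:190,330:390],None,fx=4,fy=4,interpolation=2);M[380:580,0:240]=C
D=cv2.resize(a[150:310,330:430],None,fx=2.2,fy=2.2,interpolation=2);M[225:225+352,560:780]=D
cv2.imwrite('pics/mos.png',M[...,::-1])
```

```text
top bend 261 302 163 193 606 ((281.0068664550781, 177.01467895507812), (18.042999267578125, 45.54480743408203), 65.0952377319336)
scene bend 287 319 218 290 1475
bar1 [ 706.7 -169.2  155. ]
bar2 [ 446.  -199.8  155. ]
box [599.3 418.   85. ]
box [610.2 214.4  85. ]
box [480.8 206.2  85. ]
box [465.2 410.1  85. ]
sel [535.3 355.3 125. ] tog [539.9 256.  112. ]
bend c [686.2  58.7 119. ]
```

View pics/mos.png

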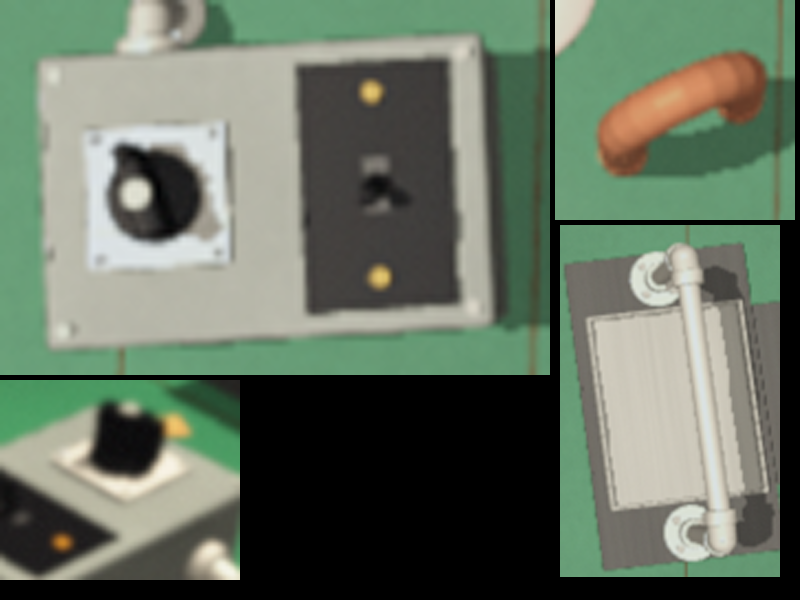

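The mosaic shows the selector blade's nose to the upper left, with its pale cap at about (135,193), and the toggle bat leaning toward the robot at about (385,188). The bend's crown runs from (622,130) to (745,85). The box yaw comes out near 3.6° and the bar yaw near 6.7°. The lengths are about 134 x 204 for the box and 262 for the rough bar ends, which is consistent with the given sizes. I'm moving over the bend now.

Request:
carry_out(
  increments=[0.99,-0.765,-0.12,0,0,-0.26,1,0.99,-0.765,-0.12,0,0,-0.26,1,0.99,-0.765,-0.12,0,0,-0.26,1,0.99,-0.765,-0.12,0,0,-0.26,1,0.99,-0.765,-0.12,0,0,-0.26,1,0.99,-0.765,-0.12,0,0,-0.26,1,0.99,-0.765,-0.12,0,0,-0.26,1,0.99,-0.765,-0.12,0,0,-0.26,1,0.99,-0.765,-0.12,0,0,-0.26,1,0.99,-0.765,-0.12,0,0,-0.26,1],
)

```text
time: 1.35
tool_pos: [460.1, -177.4, 297.6]
tcp_rot: [-180.0, -0.0, 109.1]
ft_force: [0.1, 0.3, -0.6]
finger_gap: 85.5
grip_force: 0.0
```

```bash
cat >> h.py <<'E'
def inc(p,yaw=None,s=None):
    """shift/turn fractions for a tool-down target"""
    from scipy.spatial.transform import Rotation as Ro
    s=s or sense(); R=Ro.from_euler('xyz',s['tcp_rot'],degrees=True)
    d=R.inv().apply(np.array(p)-s['tool_pos'])/400
    r=(R.inv()*Ro.from_euler('xyz',[180,0,s['tcp_rot'][2] if yaw is None else yaw],degrees=True)).as_rotvec()/(2*np.pi)
    print('t',round(s['time'],2),'pos',s['tool_pos'].round(1),s['tcp_rot'].round(1),'inc',d.round(4),r.round(4))
def fish(c,u,v,z):
    x,y=u-c['cx'],v-c['cy'];r=np.hypot(x,y);th=r/c['fx'];k=np.sin(th)/r if r>0 else 0
    R=np.array(c['R']);o=-R.T@np.array(c['t']);d=R.T@np.array([x*k,y*k,np.cos(th)])
    return (o+d*(z-o[2])/d[2]).round(1)
def wsnap(f):
    import pickle
    c=viewer.get_calibration('wrist');pickle.dump(c,open('pics/'+f+'.pkl','wb'));return snap('wrist',f),c
E
python3 - <<'E'
from h import *
im,c=wsnap('w1.png')
print(c,'cam',-np.array(c['R']).T@c['t']); inc((690,60,300),110)
E
```

```text
{'fx': 325.19226210127806, 'fy': 325.19226210127806, 'cx': 277.3029957911571, 'cy': 205.1426811338634, 'R': array([[ 9.44718970e-01,  3.27881140e-01, -1.56954011e-04],
       [ 3.14516314e-01, -9.06075613e-01,  2.83030868e-01],
       [ 9.26582715e-02, -2.67433995e-01, -9.59110788e-01]]), 't': array([-376.25729662, -356.20814643,  334.10772144])} cam [ 436.53283501 -110.0320805   421.20516567]
t 1.4 pos [ 459.7 -178.1  297.5] [-180.    -0.   108.9] inc [ 0.3772  0.7373 -0.0065] [-0.0001 -0.0001 -0.0032]
```

View pics/w1.png

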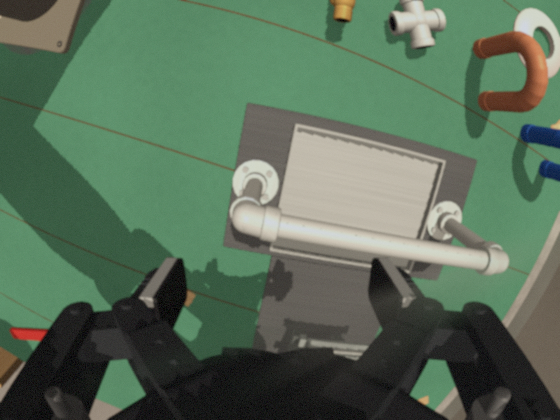

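The wrist view shows the bar from its elbows at about (247,218) to (494,260), with the flanges at (255,182) and (443,220). The copper bend's open ends are at about (481,47) and (488,101).

Run:
```python
from h import *
import pickle
c=pickle.load(open('pics/w1.png.pkl','rb'));im=cv2.cvtColor(cv2.imread('pics/w1.png'),cv2.COLOR_BGR2RGB)
print('legs',fish(c,481,47,2),fish(c,488,101,2))
print('flanges',fish(c,255,182,5),fish(c,443,220,5))
# bar axis: edges along columns; use brightness mask
g=cv2.cvtColor(im,cv2.COLOR_RGB2HSV)
for u in range(290,470,20):
    col=im[200:290,u].astype(int).sum(1)//3; print(u,col[10:75:2])
print('elbows',fish(c,247,218,155),fish(c,494,260,155))
T=viewer.get_calibration('top');S=viewer.get_calibration('scene')
print('scene leg ends',onz(S,294.5,286,0))
inc((650,35,290),110)
```

```text
legs [678.2  96.6   2. ] [717.4  25.5   2. ]
flanges [ 438.7 -205.8    5. ] [ 717.  -167.1    5. ]
290 [179 180 173 150 171 191 204 211 214 213 209 202 193 176 150 121 122 120
 122  97 103 159 143  98  88  93  95  95  96  98  91  67  56]
310 [180 180 179 181 169 151 176 193 203 212 214 212 207 199 190 174 146 120
 119 119 117  93 117 164 116  93  90  95  94  97  97  97  97]
330 [183 180 178 180 178 183 168 153 179 193 205 211 213 210 206 198 187 168
 131 121 119 119 107  85 133 153 103  89  94  95  99  97  98]
350 [183 183 182 179 180 179 179 184 161 158 184 197 207 211 211 208 203 195
 183 159 127 119 122 120  99  89 161 133  94  85  94  98  97]
370 [181 182 182 182 182 180 178 178 181 182 154 163 187 198 207 211 212 206
 200 190 176 148 123 120 121 112  79 115 149  84  65  53  54]
390 [180 179 181 182 182 183 181 177 180 179 181 180 153 168 190 195 204 211
 209 206 198 187 168 130 120 118 111 110 114 110 113 111 108]
410 [178 178 175 179 180 181 182 181 182 177 178 179 181 176 150 173 192 202
 209 209 207 203 195 183 154  91  81  82  99 107 108 109  92]
430 [165 185 197 200 204 205 205 204 204 196 187 189 158  77  59  80 148 180
 196 204 209 207 206 199 190 173 126  77  92  96  99 103 101]
450 [204 174 165 198 156 120 116 108  97  92  92  96 152 178 113  93  90 114
 156 184 198 204 207 205 203 196 183 157 120 117 121 119 118]
elbows [ 441.3 -203.8  155. ] [ 704.4 -165.8  155. ]
scene leg ends [716.7  24.9   0. ]
t 1.4 pos [ 459.7 -178.1  297.5] [-180.    -0.   108.9] inc [0.3504 0.6225 0.0185] [-0.0001 -0.0001 -0.0032]
```

Request:
carry_out(
  increments=[0.371,0.754,0.094,0,0,-0.025,1,0.371,0.754,0.094,0,0,-0.025,1,0.371,0.754,0.094,0,0,-0.025,1,0.371,0.754,0.094,0,0,-0.025,1,0.371,0.754,0.094,0,0,-0.025,1,0.371,0.754,0.094,0,0,-0.025,1,0.371,0.754,0.094,0,0,-0.025,1,0.371,0.754,0.094,0,0,-0.025,1,0.371,0.754,0.094,0,0,-0.025,1,0.371,0.754,0.094,0,0,-0.025,1],
)

```text
time: 2.65
tool_pos: [696.5, 59.2, 261.1]
tcp_rot: [180.0, 0.0, 117.9]
ft_force: [0.7, -0.8, -0.7]
finger_gap: 85.6
grip_force: 0.0
```

Run:
```python
from h import *
im,c=wsnap('w2.png')
h=cv2.cvtColor(im,cv2.COLOR_RGB2HSV);m=((h[...,0]<16)&(h[...,1]>110)&(h[...,2]>80)).astype(np.uint8)
n,l,st,ce=cv2.connectedComponentsWithStats(m)
for i in range(1,n):
    if st[i,4]>400: print(st[i],ce[i],cv2.minAreaRect(np.argwhere(l==i)[:,::-1].astype(np.float32)))
inc((697,60,260),118)
```

```text
[ 260  128   34  113 3295] [276.87587253 184.54719272] ((276.97564697265625, 183.9993896484375), (32.42937469482422, 112.21051788330078), 1.3971812725067139)
t 2.7 pos [696.6  59.4 261. ] [180.    0.  117.9] inc [0.0009 0.0017 0.0026] [ 0.0001  0.0001 -0.0002]
```

View pics/w2.png

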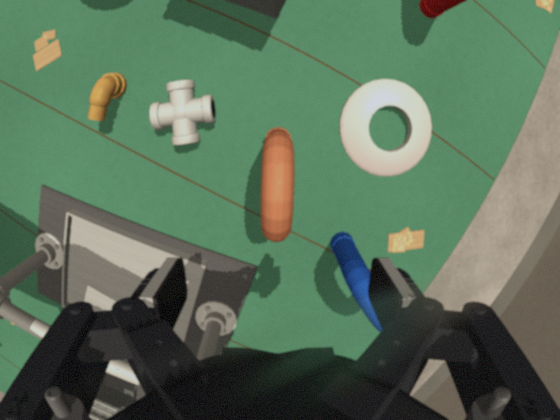

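The copper crown is centred at (277,184) and within 1.4° of vertical in the image. The blue bend lies close to the right finger, at (342,240) to (385,330).

Run:
```python
from h import *
import pickle
c=pickle.load(open('pics/w2.png.pkl','rb'));s=sense()
for n,p in dict(mid=(277,184,126),up=(279,135,110),lo=(275,236,110),bluetop=(342,240,110),bl2=(360,290,126),bl3=(380,325,110),bluein=(345,275,119)).items():
    w=fish(c,*p); a=np.radians(s['tcp_rot'][2]); d=(w-s['tool_pos']); print(n,w,'tool xy',(d[0]*np.cos(a)+d[1]*np.sin(a)).round(1),(d[0]*np.sin(a)-d[1]*np.cos(a)).round(1))
```

```text
mid [690.2  70.4 126. ] tool xy 12.7 -0.5
up [673.5 105.4 110. ] tool xy 51.5 1.2
lo [712.9  23.6 110. ] tool xy -39.3 -2.3
bluetop [769.8  48.8 110. ] tool xy -43.6 59.7
bl2 [807.1  17.4 126. ] tool xy -88.8 78.0
bl3 [863.4 -17.2 110. ] tool xy -145.8 111.5
bluein [788.2  22.1 119. ] tool xy -75.8 63.5
```

Run:
```python
from h import *
import pickle
c=pickle.load(open('pics/w2.png.pkl','rb'));s=sense()
im=cv2.cvtColor(cv2.imread('pics/w2.png'),cv2.COLOR_BGR2HSV);m=((im[...,0]<16)&(im[...,1]>110)&(im[...,2]>60))
for r in (130,140,150,160,170,180,190,200,210,220,230,238): 
    x=np.nonzero(m[r,240:310])[0]+240; print(r,x.min(),x.max(),end=' | ')
a=np.radians(s['tcp_rot'][2])
for n,p in dict(up0=(279,128,0),lo=(276.5,241,99)).items():
    w=fish(c,*p); d=(w-s['tool_pos']); print(n,w,'tool xy',(d[0]*np.cos(a)+d[1]*np.sin(a)).round(1),(d[0]*np.sin(a)-d[1]*np.cos(a)).round(1))
print(fish(c,277,176,119)); inc((695.5,61.5,123),116.8)
```

```text
130 270 285 | 140 265 290 | 150 263 292 | 160 262 293 | 170 262 293 | 180 261 293 | 190 261 293 | 200 261 292 | 210 261 292 | 220 261 291 | 230 263 289 | 238 267 284 | up0 [673.9 106.    0. ] tool xy 51.8 1.8
lo [718.6  15.8  99. ] tool xy -48.8 -0.9
[687.7  75.  119. ]
t 2.7 pos [696.6  59.4 261. ] [180.    0.  117.9] inc [ 6.100e-03 -1.000e-04  3.451e-01] [0.0001 0.0001 0.0031]
```

Request:
carry_out(
  increments=[0,0,0.1,0,0,0.004,0.3,0,0,0.2,0,0,0.004,0.3,0,0,0.24,0,0,0.004,0.3,0,0,0.28,0,0,0.004,0.3,0,0,0.3,0,0,0.004,0.3,0,0,0.31,0,0,0.004,0.3,0,0,0.321,0,0,0.004,0.3,0,0,0.321,0,0,0.004,0.3,0,0,0.321,0,0,0.004,0.3,0,0,0.321,0,0,0.004,0.3],
)

```text
time: 3.95
tool_pos: [697.0, 60.3, 132.4]
tcp_rot: [180.0, 0.0, 116.6]
ft_force: [0.2, 0.2, -0.2]
finger_gap: 55.3
grip_force: 0.0
```

Run:
```python
from h import *
im,c=wsnap('w3.png')
inc((696.6,59.5,132.5),116.5); print(sense()['ft_force'],sense()['finger_gap'])
```

```text
t 4.0 pos [696.9  60.2 132.3] [180.    0.  116.6] inc [-0.0013 -0.0015 -0.0004] [0.0001 0.     0.0002]
[ 0.40697301 -0.41026799 -0.00742707] 55.535403514690856
```

View pics/w3.png

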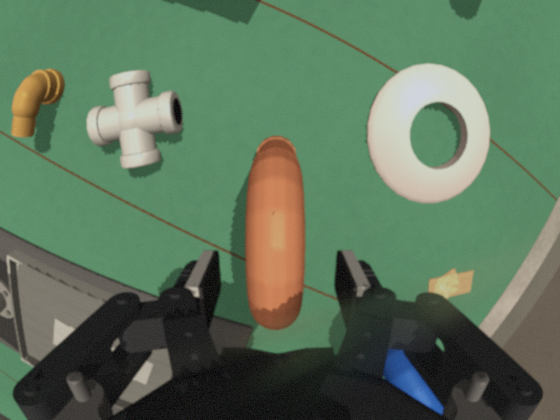

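The crown sits midway between the two fingers (columns 247–304, between tips at about 215 and 340). Gripping and lifting.

Request:
carry_out(
  increments=[0,0,0,0,0,0,-0.6,0,0,0,0,0,0,-0.6,0,0,0,0,0,0,-0.6,0,0,0,0,0,0,-0.6,0,0,0,0,0,0,-0.6,0,0,-0.05,0,0,0,-0.6,0,0,-0.17,0,0,0,-0.6,0,0,-0.3,0,0,0,-0.6,0,0,-0.43,0,0,0,-0.6,0,0,-0.48,0,0,0,-0.6],
  force=50,
)

```text
time: 5.25
tool_pos: [697.8, 60.3, 329.6]
tcp_rot: [179.6, 0.2, 116.6]
ft_force: [0.5, 0.2, -1.9]
finger_gap: 25.8
grip_force: 49.7
```

Run:
```python
from h import *
import pickle
c=pickle.load(open('pics/w3.png.pkl','rb'));s=sense();print(s['finger_gap'],s['grip_force'],s['ft_force'])
p=np.array([696.9,60.2]);a=np.radians(116.6)
for q in((276,328,97),(277,136,5),(277,140,5)):
    w=fish(c,*q);d=w[:2]-p;print(w,d@[np.cos(a),np.sin(a)],d@[np.sin(a),-np.cos(a)])
# bar from w1
c=pickle.load(open('pics/w1.png.pkl','rb'))
P=fish(c,290,227.5,156);Q=fish(c,450,255,156);print('bar pts',P,Q,np.degrees(np.arctan2(*(Q-P)[[1,0]])))
inc((577,-186,335),97.8)
snap('scene','s2.png')
```

```text
25.815858894585173 49.72085111774504 [ 0.50850303  0.19876323 -1.9046967 ]
[720.   12.1  97. ] -53.3520537210492 -0.8822492540553917
[673.1 107.1   5. ] 52.59249999832906 -0.2809696171386342
[674.5 104.3   5. ] 49.46200541220456 -0.28287913151208954
bar pts [ 479.2 -199.5  156. ] [ 642.2 -176.5  156. ] 8.031656094483736
t 5.25 pos [697.8  60.3 329.6] [179.6   0.2 116.6] inc [-0.4158 -0.5455 -0.0156] [0.0011 0.0003 0.0521]
```

Run:
```python
from h import *
im,c=wsnap('w4.png'); s=cv2.cvtColor(cv2.imread('pics/s2.png'),cv2.COLOR_BGR2RGB)
M=np.zeros((600,800,3),np.uint8);M[:400]=np.hstack([cv2.resize(im[80:360,130:410],(400,400)),cv2.resize(s[60:300,170:410],(400,400))])
cv2.imwrite('pics/m4.png',M[:400,:,::-1])
```

```text
(no output)
```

View pics/m4.png

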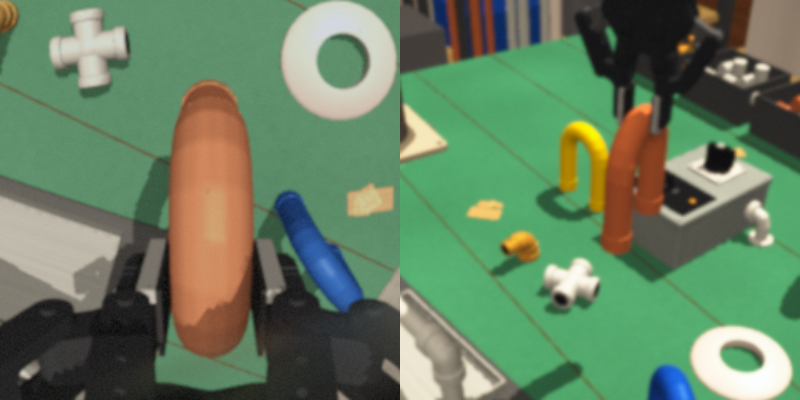

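The bend is held squarely between the pads, clear of the bench. Moving over the middle of the bar.

Request:
carry_out(
  increments=[-0.1,-0.132,-0.01,0,0,0.017,-0.6,-0.2,-0.265,-0.016,0,0,0.035,-0.6,-0.3,-0.397,-0.016,0,0,0.051,-0.6,-0.37,-0.49,-0.016,0,0,0.052,-0.6,-0.4,-0.53,-0.016,0,0,0.052,-0.6,-0.411,-0.544,-0.016,0.001,0,0.052,-0.6,-0.411,-0.544,-0.016,0.001,0,0.052,-0.6,-0.411,-0.544,-0.016,0.001,0,0.052,-0.6,-0.411,-0.544,-0.016,0.001,0,0.052,-0.6,-0.411,-0.544,-0.016,0.001,0,0.052,-0.6],
)

```text
time: 6.6
tool_pos: [575.9, -183.4, 330.4]
tcp_rot: [-179.7, 0.1, 97.9]
ft_force: [0.5, -0.5, -2.4]
finger_gap: 26.4
grip_force: 50.0
```

Run:
```python
from h import *
im,c=wsnap('w5.png'); inc((576.7,-184,194),98);print(sense()['finger_gap'])
```

```text
t 6.65 pos [ 575.9 -183.6  330.4] [-1.797e+02  1.000e-01  9.790e+01] inc [-0.0009  0.004   0.3411] [-0.001   0.0002 -0.0003]
25.999787361424872
```

View pics/w5.png

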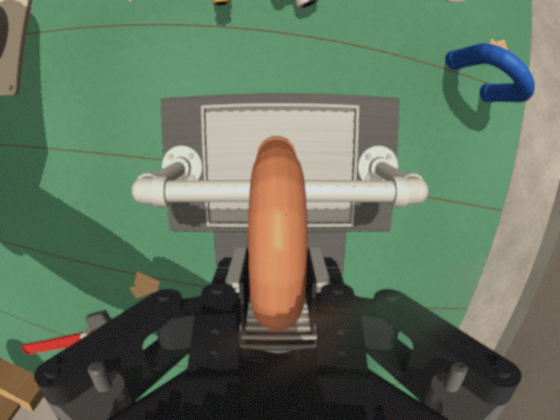

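The bar is level in the image at row 190, with elbow ends at columns 133 and 428 and flanges at (182,167) and (379,167). The bend hangs above its middle.

Run:
```python
from h import *
import pickle
c=pickle.load(open('pics/w5.png.pkl','rb'))
im=cv2.imread('pics/w5.png').astype(int).sum(2)//3
for u in(190,220,340,370):print(u,im[172:210:1,u])
A,B=fish(c,133,190,155),fish(c,428,190,155);print(A,B,(A+B)/2,np.linalg.norm(B-A),np.degrees(np.arctan2(*(B-A)[[1,0]])))
A,B=fish(c,182,167,5),fish(c,379,167,5);print(A,B,(A+B)/2,np.linalg.norm(B-A))
```

```text
190 [158 162 165 170 178 183 188 184 170 164 178 190 198 205 209 214 215 216
 216 216 213 210 206 203 198 189 182 170 150 126 104  95  90  83  66  63
  65  65]
220 [189 188 190 186 186 188 187 177 160 167 181 193 201 202 204 211 217 218
 217 216 214 210 204 202 195 187 180 169 151 151 169 180 182 184 183 179
 165 139]
340 [188 187 186 187 188 188 186 178 161 165 179 193 199 202 207 211 217 218
 217 216 215 211 206 201 198 188 180 168 155 155 169 185 187 185 181 179
 164 141]
370 [123 132 141 145 151 153 154 150 149 157 175 187 198 198 198 205 215 217
 216 217 214 212 206 201 196 191 182 171 153 127  87  67  62  65  61  65
  68  61]
[ 430.  -205.3  155. ] [ 726.8 -163.2  155. ] [ 578.4  -184.25  155.  ] 299.77099592855876 8.073339086895297
[ 438.8 -207.3    5. ] [ 719.8 -167.4    5. ] [ 579.3  -187.35    5.  ] 283.8186216582696
```

Request:
carry_out(
  increments=[0,0.006,0.05,-0.001,0,0,-0.6,0,0.006,0.12,-0.001,0,0,-0.6,0,0.006,0.19,-0.001,0,0,-0.6,0,0.006,0.25,-0.001,0,0,-0.6,0,0.006,0.29,-0.001,0,0,-0.6,0,0.006,0.315,-0.001,0,0,-0.6,0,0.006,0.328,-0.001,0,0,-0.6,0,0.006,0.333,-0.001,0,0,-0.6,0,0.006,0.336,-0.001,0,0,-0.6,0,0.006,0.336,-0.001,0,0,-0.6],
)

```text
time: 7.9
tool_pos: [577.4, -184.2, 196.5]
tcp_rot: [180.0, 0.1, 97.8]
ft_force: [0.4, 0.3, -1.2]
finger_gap: 25.8
grip_force: 50.0
```

Run:
```python
from h import *
inc((578.2,-183.5,193),98);s=sense();print(s['ft_force'],s['finger_gap']);snap('scene','s5.png')
```

```text
t 7.9 pos [ 577.4 -184.2  196.5] [1.80e+02 1.00e-01 9.78e+01] inc [0.0014 0.0022 0.0087] [ 0.0001  0.0002 -0.0004]
[ 0.39442746  0.29992479 -1.20274482] 25.789676709797863
```

Request:
carry_out(
  increments=[0.001,0.002,0.002,0,0,0,-0.6,0.001,0.002,0.004,0,0,0,-0.6,0.001,0.002,0.006,0,0,0,-0.6,0.001,0.002,0.007,0,0,0,-0.6,0.001,0.002,0.008,0,0,0,-0.6,0.001,0.002,0.009,0,0,0,-0.6,0.001,0.002,0.009,0,0,0,-0.6,0.001,0.002,0.009,0,0,0,-0.6,0.001,0.002,0.009,0,0,0,-0.6,0.001,0.002,0.009,0,0,0,-0.6],
)

```text
time: 9.2
tool_pos: [578.0, -183.6, 192.8]
tcp_rot: [180.0, 0.1, 97.8]
ft_force: [-3.5, 2.0, 5.3]
finger_gap: 26.3
grip_force: 50.8
```

Request:
carry_out(
  increments=[0,0,0,0,0,0,-0.3,0,0,0,0,0,0,-0.2,0,0,0,0,0,0,0,0,0,0,0,0,0,0.2,0,0,0,0,0,0,0.2,0,0,-0.02,0,0,0,0.2,0,0,-0.08,0,0,0,0.2,0,0,-0.18,0,0,0,0.2,0,0,-0.3,0,0,0,0.2,0,0,-0.4,0,0,0,0.2],
)

```text
time: 10.45
tool_pos: [578.0, -183.4, 355.3]
tcp_rot: [179.9, 0.1, 97.8]
ft_force: [-0.3, -0.1, -0.0]
finger_gap: 51.1
grip_force: 0.0
```

Run:
```python
from h import *
im,c=wsnap('w6.png'); s=snap('scene','s6.png');t=snap('top','t6.png')
h=cv2.cvtColor(im,cv2.COLOR_RGB2HSV);m=((h[...,0]<16)&(h[...,1]>110)&(h[...,2]>80)).astype(np.uint8)
n,l,st,ce=cv2.connectedComponentsWithStats(m)
for i in range(1,n):
    if st[i,4]>600: print(st[i],ce[i],cv2.minAreaRect(np.argwhere(l==i)[:,::-1].astype(np.float32)))
M=np.zeros((600,800,3),np.uint8)
M[:300,:400]=cv2.resize(im,(400,300));M[:300,400:]=cv2.resize(s[160:340,70:310],(400,300));M[300:,:400]=cv2.resize(t[150:312,320:536],(400,300))
M[300:,400:]=cv2.resize(t[205:280,115:215],(400,300),interpolation=2)
cv2.imwrite('pics/m6.png',M[...,::-1]);inc((530,350,250),120)
```

```text
[ 263  133   28  100 2483] [276.7132501 182.7204994] ((276.4999694824219, 182.49996948242188), (98.99998474121094, 26.999996185302734), 90.0)
t 10.6 pos [ 579.1 -183.8  356.8] [179.7   0.3  97.8] inc [1.34   0.059  0.2613] [ 0.0008  0.0009 -0.0615]
```

View pics/m6.png

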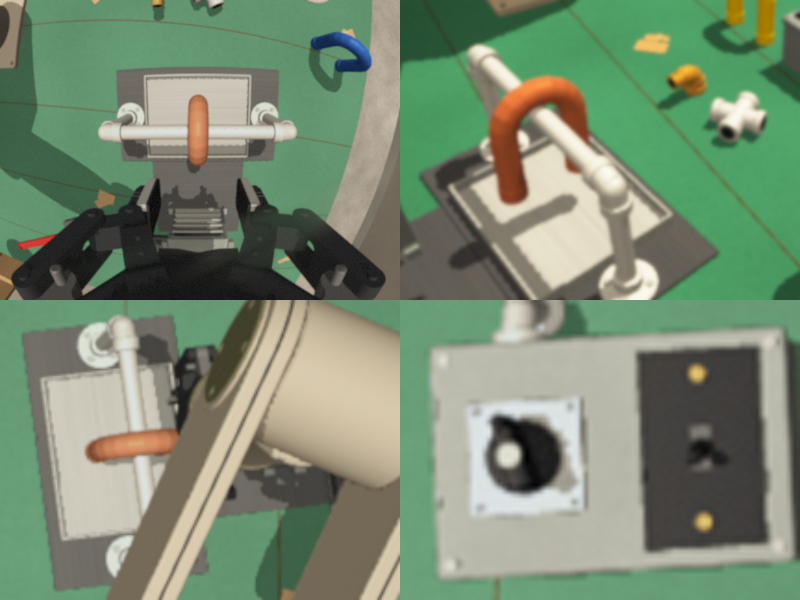

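The bend hangs crown up and square across the middle of the bar. The selector nose looks about 30° anticlockwise of the box's +x, which is the first click. Next I'm travelling to the selector.

Request:
carry_out(
  increments=[0.95,0.04,0.1,0,0,-0.2,0.4,0.95,0.04,0.1,0,0,-0.2,0.4,0.95,0.04,0.1,0,0,-0.2,0.4,0.95,0.04,0.1,0,0,-0.2,0.4,0.95,0.04,0.1,0,0,-0.2,0.4,0.95,0.04,0.1,0,0,-0.2,0.4,0.95,0.04,0.1,0,0,-0.2,0.4,0.95,0.04,0.1,0,0,-0.2,0.4,0.95,0.04,0.1,0,0,-0.2,0.4,0.95,0.04,0.1,0,0,-0.2,0.4],
)

```text
time: 11.85
tool_pos: [542.2, 194.1, 312.0]
tcp_rot: [-179.9, 0.0, 169.6]
ft_force: [-0.2, -0.7, 0.5]
finger_gap: 60.0
grip_force: 0.0
```

Run:
```python
from h import *
inc((534,352,240),213.6);print(sense()['joint_pos'].round(1))
```

```text
t 11.85 pos [542.2 194.1 312. ] [-179.9    0.   169.6] inc [0.0911 0.3848 0.1796] [-0.0002  0.     -0.1221]
[ 14.6   2.7  83.9  -0.1  93.4 -65. ]
```

Request:
carry_out(
  increments=[0.091,0.385,0.18,0,0,-0.122,0.4,0.091,0.385,0.18,0,0,-0.122,0.4,0.091,0.385,0.18,0,0,-0.122,0.4,0.091,0.385,0.18,0,0,-0.122,0.4,0.091,0.385,0.18,0,0,-0.122,0.4,0.091,0.385,0.18,0,0,-0.122,0.4,0.091,0.385,0.18,0,0,-0.122,0.4,0.091,0.385,0.18,0,0,-0.122,0.4,0.091,0.385,0.18,0,0,-0.122,0.4,0.091,0.385,0.18,0,0,-0.122,0.4],
)

```text
time: 13.1
tool_pos: [533.3, 353.1, 239.9]
tcp_rot: [-179.9, -0.0, -146.3]
ft_force: [0.3, -0.0, -0.2]
finger_gap: 59.9
grip_force: 0.0
```

Run:
```python
from h import *
im,c=wsnap('w7.png');inc((534,352,240),213.6)
# pixels of the box's yaw direction 33.6 at selector centre, drawn beside
M=cv2.resize(im[60:360,80:480],(800,600),interpolation=2);cv2.imwrite('pics/m7.png',M[...,::-1])
```

```text
t 13.15 pos [533.2 353.2 239.8] [-179.9   -0.  -146.3] inc [-0.     -0.0035 -0.0004] [-0.0001 -0.0001  0.0004]
```

View pics/m7.png

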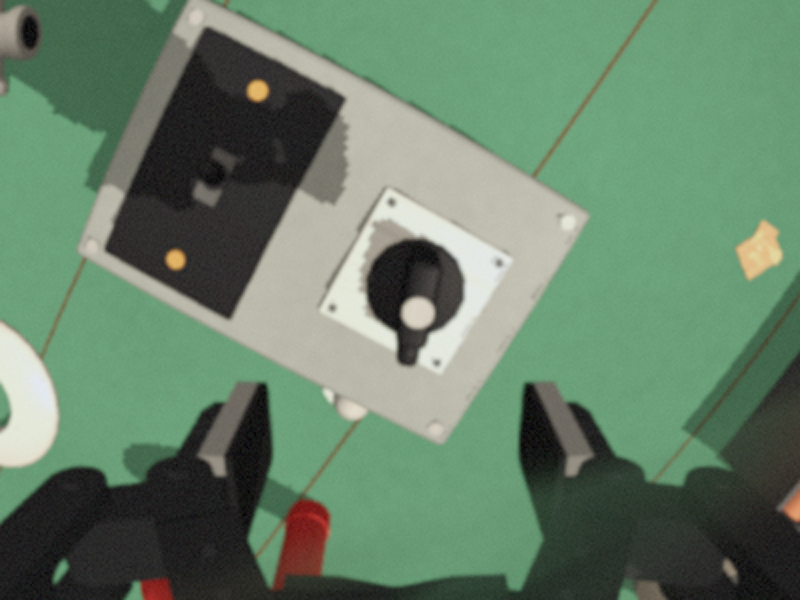

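The selector's cap is at (418,313), its narrower nose at (407,360) and its tail at (425,265), so it points along roughly the first click. The toggle is at (213,175) and the box corners are visible.

Run:
```python
from h import *
import pickle
c=pickle.load(open('pics/w7.png.pkl','rb'))
f=lambda X,Y,z:fish(c,80+X/2-.25,60+Y/2-.25,z)
an=lambda a,b:np.degrees(np.arctan2(b[1]-a[1],b[0]-a[0])).round(1)
pl=[f(*p,89) for p in((388,187),(512,258),(440,373),(320,308))];print('plate',pl,np.mean(pl,0))
print('plate yaw',an(pl[0],pl[3]),an(pl[1],pl[2]),an(pl[0],pl[1])-90,an(pl[3],pl[2])-90)
bx=[f(*p,85) for p in((190,3),(585,215),(440,440),(85,250))];print('box',bx,an(bx[1],bx[2]),an(bx[0],bx[1])-90,an(bx[3],bx[2])-90,np.mean(bx,0))
for z in(127,120):
    n,t=f(407,360,z),f(425,265,z);print('nose',n,'tail',t,an(t,n),'cap',f(418,313,z))
print('screws',f(258,91,94),f(176,260,94),'bat',f(213,175,112),f(213,175,100))
```

```text
plate [array([504.4, 329.4,  89. ]), array([499.9, 391.6,  89. ]), array([562.2, 396.5,  89. ]), array([566.2, 334. ,  89. ])] [533.175 362.875  89.   ]
plate yaw 4.3 4.5 4.099999999999994 3.700000000000003
box [array([483.2, 211.8,  85. ]), array([465.4, 408.8,  85. ]), array([592.9, 418.6,  85. ]), array([607.1, 224.4,  85. ])] 4.4 5.200000000000003 4.200000000000003 [537.15 315.9   85.  ]
nose [552.5 370.8 127. ] tail [516.9 354.8 127. ] 24.2 cap [534.  363.4 127. ]
nose [554.8 372.6 120. ] tail [518.2 356.1 120. ] 24.3 cap [535.8 364.9 120. ]
screws [499.6 261.4  94. ] [581.9 267.9  94. ] bat [535.6 266.8 112. ] [538.6 264.7 100. ]
```

Request:
carry_out(
  increments=[-0.015,0.021,0.05,0,0,0.0075,0.3,-0.015,0.021,0.12,0,0,0.0075,0.2,-0.015,0.021,0.18,0,0,0.0075,0.2,-0.015,0.021,0.23,0,0,0.0075,0.2,-0.015,0.021,0.265,0,0,0.0075,0.2,-0.015,0.021,0.285,0,0,0.0075,0.2,-0.015,0.021,0.295,0,0,0.0075,0.2,-0.015,0.021,0.296,0,0,0.0075,0.2,-0.015,0.021,0.296,0,0,0.0075,0.2,-0.015,0.021,0.296,0,0,0.0075,0.2],
)

```text
time: 14.4
tool_pos: [533.9, 363.5, 122.1]
tcp_rot: [-179.9, 0.0, -148.9]
ft_force: [-0.2, 0.7, 0.7]
finger_gap: 51.0
grip_force: 0.0
```

Run:
```python
from h import *
inc((533.5,363.3,120.5),211);s=sense();print(s['ft_force'],s['wrist_torque'])
```

```text
t 14.4 pos [533.9 363.5 122.1] [-179.9    0.  -148.9] inc [0.0012 0.     0.004 ] [-0.0002  0.0001  0.0002]
[-0.15668118  0.65403346  0.66837302] [ 0.00877059 -0.00147301  0.03275926]
```

Close gently on the blade.

Request:
carry_out(
  increments=[0,0,0.003,0,0,0,0,0,0,0.003,0,0,0,-0.3,0,0,0.003,0,0,0,-0.6,0,0,0.003,0,0,0,-0.8,0,0,0.003,0,0,0,-0.8,0,0,0.003,0,0,0,-0.8,0,0,0.003,0,0,0,-0.8,0,0,0.003,0,0,0,-0.8,0,0,0.003,0,0,0,-0.8,0,0,0.003,0,0,0,-0.8],
  force=25,
)

```text
time: 15.65
tool_pos: [533.5, 363.5, 120.3]
tcp_rot: [-180.0, -0.0, -148.9]
ft_force: [-2.8, 2.1, 1.1]
finger_gap: 12.7
grip_force: 27.1
```

Run:
```python
from h import *
inc((533.5,363.3,120.5),211);s=sense();print(s['ft_force'],s['wrist_torque'],s['finger_gap'],s['grip_force'])
```

```text
t 15.65 pos [533.5 363.5 120.3] [-180.    -0.  -148.9] inc [ 0.0002 -0.0004 -0.0006] [-0.0001 -0.0001  0.0002]
[-2.81602216  2.09656735  1.08943972] [0.25270129 0.48478711 0.04877265] 12.69989190292356 27.071471214294434
```

Request:
carry_out(
  increments=[0,0,0,0,0,-0.012,-0.8,0,0,0,0,0,-0.025,-0.8,0,0,0,0,0,-0.04,-0.8,0,0,0,0,0,-0.055,-0.8,0,0,0,0,0,-0.068,-0.8,0,0,0,0,0,-0.08,-0.8,0,0,0,0,0,-0.088,-0.8,0,0,0,0,0,-0.094,-0.8,0,0,0,0,0,-0.096,-0.8,0,0,0,0,0,-0.096,-0.8],
)

```text
time: 16.9
tool_pos: [533.7, 363.2, 120.3]
tcp_rot: [-180.0, -0.0, -114.4]
ft_force: [-2.6, 0.6, 1.6]
finger_gap: 12.2
grip_force: 30.7
```

Run:
```python
from h import *
s=sense();print(s['tcp_rot'],s['ft_force'],s['wrist_torque'],s['finger_gap'],s['grip_force'],s['tool_pos'])
```

```text
[-1.79959295e+02 -4.33137383e-02 -1.14441208e+02] [-2.55543979  0.58514844  1.60033421] [ 0.09631349  0.37016271 -0.54153615] 12.17122517086627 30.7275527715683 [533.71722351 363.233218   120.27109078]
```

The torque of 0.54 N m at yaw 65.6° (expected stop 64.3°) marks the end stop. Next I come forward 90°.

Request:
carry_out(
  increments=[0,0,0,0,0,0.01,-0.8,0,0,0,0,0,0.025,-0.8,0,0,0,0,0,0.04,-0.8,0,0,0,0,0,0.06,-0.8,0,0,0,0,0,0.08,-0.8,0,0,0,0,0,0.1,-0.8,0,0,0,0,0,0.12,-0.8,0,0,0,0,0,0.14,-0.8,0,0,0,0,0,0.155,-0.8,0,0,0,0,0,0.17,-0.8],
)

```text
time: 18.15
tool_pos: [533.4, 363.7, 120.3]
tcp_rot: [-180.0, 0.0, -175.8]
ft_force: [-3.2, 2.8, 1.5]
finger_gap: 12.9
grip_force: 27.0
```

Request:
carry_out(
  increments=[0,0,0,0,0,0.015,-0.8,0,0,0,0,0,0.03,-0.8,0,0,0,0,0,0.045,-0.8,0,0,0,0,0,0.06,-0.8,0,0,0,0,0,0.07,-0.8,0,0,0,0,0,0.078,-0.8,0,0,0,0,0,0.083,-0.8,0,0,0,0,0,0.083,-0.8,0,0,0,0,0,0.083,-0.8,0,0,0,0,0,0.083,-0.8],
)

```text
time: 19.4
tool_pos: [533.5, 364.0, 120.3]
tcp_rot: [180.0, 0.0, 154.6]
ft_force: [-3.4, 4.4, 0.2]
finger_gap: 12.4
grip_force: 26.9
```

Run:
```python
from h import *
s=sense();print(s['tcp_rot'],s['ft_force'],s['wrist_torque'],s['finger_gap'],s['grip_force'],s['tool_pos'])
```

```text
[1.79994078e+02 1.74985468e-02 1.54553450e+02] [-3.35482588  4.40397166  0.24899053] [0.92401089 0.4104369  0.0050103 ] 12.385533739933432 26.91665768623352 [533.46651566 363.98705788 120.28985519]
```

Request:
carry_out(
  increments=[0,0,0,0,0,0,-0.6,0,0,0,0,0,0,-0.3,0,0,0,0,0,0,-0.1,0,0,0,0,0,0,0,0,0,0,0,0,0,0,0,0,-0.03,0,0,0,0,0,0,-0.08,0,0,0,0,0,0,-0.14,0,0,0,0,0,0,-0.2,0,0,0,0,0,0,-0.2,0,0,0,0],
)

```text
time: 20.65
tool_pos: [535.4, 364.5, 204.9]
tcp_rot: [179.7, 0.3, 154.5]
ft_force: [-0.1, -0.1, -0.7]
finger_gap: 42.7
grip_force: 0.0
```

Run:
```python
from h import *
import pickle
im,c=wsnap('w8.png');inc((501.1,261.2,190),184.3);inc((501.1,261.2,119),184.3)
# white cap and nose: dark pixels seen against the white plate, mapped to z=105
g=cv2.cvtColor(im,cv2.COLOR_RGB2GRAY)
A=np.array([533.5,363.3]);pts=[]
for v in range(0,420,1):
  for u in range(100,460,1):
    if g[v,u]<45:
      w=fish(c,u,v,110);r=np.hypot(*(w[:2]-A))
      if 25<r<33: pts.append(np.degrees(np.arctan2(w[1]-A[1],w[0]-A[0])))
print(np.histogram(pts,bins=range(-180,181,15)))
```

```text
t 20.7 pos [534.6 364.  202.6] [179.9   0.2 154.5] inc [-0.0348 -0.2681  0.031 ] [ 0.0003  0.0006 -0.0827]
t 20.7 pos [534.6 364.  202.6] [179.9   0.2 154.5] inc [-0.0343 -0.2686  0.2085] [ 0.0003  0.0006 -0.0827]
(array([ 0,  0,  0,  0,  0,  0,  0,  0,  0,  5, 36,  0,  0,  0,  0,  0,  0,
        0,  0,  0,  0,  0,  0,  0]), array([-180, -165, -150, -135, -120, -105,  -90,  -75,  -60,  -45,  -30,
        -15,    0,   15,   30,   45,   60,   75,   90,  105,  120,  135,
        150,  165,  180]))
```

The nose now points to about −25°, which is the third click. On to the toggle: shut the fingers and approach from the near side.

Request:
carry_out(
  increments=[-0.035,-0.268,0.03,0,0,-0.083,-1,-0.035,-0.268,0.03,0,0,-0.083,-1,-0.035,-0.268,0.03,0,0,-0.083,-1,-0.035,-0.268,0.03,0,0,-0.083,-1,-0.035,-0.268,0.03,0,0,-0.083,-1,-0.035,-0.268,0.1,0,0,-0.083,-1,-0.035,-0.268,0.16,0,0,-0.083,-1,-0.035,-0.268,0.195,0,0,-0.083,-1,-0.035,-0.268,0.208,0,0,-0.083,-1,-0.035,-0.268,0.208,0,0,-0.083,-1],
)

```text
time: 21.95
tool_pos: [500.4, 260.8, 117.4]
tcp_rot: [-179.9, 0.0, -175.6]
ft_force: [-0.4, -0.4, 1.0]
finger_gap: 0.1
grip_force: 0.0
```

Run:
```python
from h import *
s=sense();print(s['ft_force'],s['finger_gap']);inc((532,263.5,119),184.3)
```

```text
[-0.4280541  -0.41085223  0.95500832] 0.11703414975622328
t 21.95 pos [500.4 260.8 117.4] [-179.9    0.  -175.6] inc [-0.0794  0.0007 -0.004 ] [-0.0001  0.0001  0.0003]
```

Request:
carry_out(
  increments=[-0.015,0.001,0,0,0,0,-1,-0.025,0.001,0,0,0,0,-1,-0.035,0.001,0,0,0,0,-1,-0.045,0.001,0,0,0,0,-1,-0.055,0.001,0,0,0,0,-1,-0.063,0.001,0,0,0,0,-1,-0.07,0.001,0,0,0,0,-1,-0.076,0.001,0,0,0,0,-1,-0.08,0.001,0,0,0,0,-1,-0.08,0.001,0,0,0,0,-1],
)

```text
time: 23.2
tool_pos: [530.6, 263.3, 116.7]
tcp_rot: [-179.9, -0.2, -175.6]
ft_force: [-7.6, -0.0, 4.1]
finger_gap: 0.0
grip_force: 4.5
```

Run:
```python
from h import *
s=sense();print(s['ft_force'],s['tool_pos'])
```

```text
[-7.56999111 -0.0147854   4.1255719 ] [530.60806481 263.29990768 116.71315219]
```

The 7.6 N push, against the 1.5 N needed to move the toggle, means the bat is against its far stop. Backing off and rising.

Request:
carry_out(
  increments=[0.02,0,0,0,0,0,-1,0.05,0,-0.01,0,0,0,-1,0.08,0,-0.05,0,0,0,-1,0.1,0,-0.12,0,0,0,-1,0.1,0,-0.22,0,0,0,-1,0.1,0,-0.32,0,0,0,-1,0.1,0,-0.4,0,0,0,-1,0.1,0,-0.4,0,0,0,-1,0.1,0,-0.4,0,0,0,-1,0.1,0,-0.4,0,0,0,-1],
)

```text
time: 24.45
tool_pos: [491.3, 260.2, 275.5]
tcp_rot: [-179.9, -0.1, -175.6]
ft_force: [-0.3, 1.2, 0.0]
finger_gap: -0.2
grip_force: 0.0
```

Run:
```python
from h import *
import pickle
b=cv2.cvtColor(snap('scene','s9.png'),cv2.COLOR_RGB2GRAY).astype(int);a=cv2.imread('pics/scene.png',0).astype(int)
t=cv2.cvtColor(snap('top','t9.png'),cv2.COLOR_RGB2GRAY).astype(int);t0=cv2.imread('pics/top.png',0).astype(int)
T,S=viewer.get_calibration('top'),viewer.get_calibration('scene')
e=np.array([.9972,.075,0]);p=np.array([541,264.2,88])
for n,c,im0,im1 in(('top',T,t0,t),('scene',S,a,b)):
    off=proj(c,p-7.6*e+[0,0,24]);on=proj(c,p+7.6*e+[0,0,24]);print(n,'off',np.round(off),'on',np.round(on))
    u,v=np.round((np.array(off)+on)/2).astype(int)
    for im in(im0,im1):print(im[v-7:v+8,u-7:u+8])
# bystanders and bend: changed pixels in the scene view
```

```text
top off [188. 245.] on [188. 238.]
[[ 65  66  65  64  63  63  62  63  63  60  62  62  61  61  63]
 [ 65  63  64  64  64  64  63  65  66  66  66  65  62  63  64]
 [ 66  66  65  65  64  66  80  90  96 101  98  83  64  61  61]
 [ 65  64  64  64  63  67  89 113 118 119 117  96  65  60  62]
 [ 65  65  65  65  63  65  88 118 117 114 116  95  66  60  61]
 [ 64  65  65  64  64  65  80  97  86  81  88  76  62  62  62]
 [ 65  64  65  65  63  63  64  58  37  30  36  41  54  63  62]
 [ 65  65  65  64  63  60  50  32  17  13  18  26  43  62  64]
 [ 65  65  64  64  65  59  43  28  23  16  15  26  37  48  56]
 [ 65  63  65  64  65  59  50  41  31  22  24  31  29  34  39]
 [ 64  67  64  64  63  59  47  44  37  44  59  56  33  30  32]
 [ 64  66  65  64  62  57  44  41  51  79 103  90  43  33  33]
 [ 64  65  64  64  64  62  62  77  87 100 110  98  63  51  52]
 [ 63  66  65  65  64  64  69  81  86  88  86  78  68  62  62]
 [ 65  65  64  65  64  64  63  66  66  65  63  64  63  63  63]]
[[ 69  68  69  66  67  67  69  69  67  65  65  66  67  65  64]
 [ 70  68  70  67  68  67  68  66  67  69  71  67  66  6
[... 2055 characters left out ...]
7 188]
 [ 53  67  94 125 151 167 179 187 189 190 188 187 187 187 187]
 [ 34  38  53  73 101 130 154 171 181 184 187 186 187 186 186]
 [ 33  32  36  42  56  81 110 134 155 170 180 184 186 186 187]
 [ 31  31  32  32  35  45  63  87 112 139 160 175 183 185 186]
 [ 29  31  32  30  31  31  35  45  65  92 124 146 164 176 184]
 [ 30  31  31  31  31  31  29  28  35  51  74 100 128 153 169]
 [ 30  32  31  31  30  32  28  23  23  27  36  53  78 110 134]
 [ 32  31  32  32  32  29  25  19  17  19  24  30  44  62  85]
 [ 28  33  33  37  38  31  24  16  14  18  22  27  32  36  47]
 [ 31  36  42  49  49  38  25  13  15  17  24  28  31  31  33]
 [ 32  39  52  57  56  41  23  14  16  23  28  29  30  31  30]]
```

The bat now leans to +x: in the top view its dark pixels moved up and the light slot shows below. The bend is hung and the robot is clear of everything.

```bash
python3 -c "
from h import *
print(order.hand_in())"
```

```text
the job is handed in; nothing more can be done
None
```

The job is handed in at about 24.6 s: the copper bend hangs crown up and square across the middle of the bar, the selector is on third speed, the toggle is on, and I touched none of the other fittings.

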